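# Reset a tripped dry-block heater

## Task

The over-temperature cut-out of the dry-block heater has tripped. Turn the heater's set knob back to the zero mark, then take the thin pin tool from its stand and push the popped-out pin in the guard collar fully home with it until it stays in; put the pin tool back upright in its own hole and only then switch the heater on by pressing the far end of its rocker right down. Leave the vials, the nut driver and the loose bottle where they are.

Things in the scene. Friction and masses are not known exactly. Their poses are not given: they have to be found in the camera images.
- block_heater: white dry-block heater, fixed, 200 x 190 mm; origin at the centre of its underside, x to its rear, y to its left, z up. Flat black control panel in front, top at z 60 mm: set knob, guard collar and rocker in a row at x -58, y +55, -14 and -62 mm. Behind it an aluminium block (x 0 to 88, y -69 to 69 mm, top at z 100 mm) holds vials reaching z 132 mm
- set_knob (a joint): angle of the set knob (rad) about the vertical: 0 when its pointer is at the zero mark, growing as it is turned clockwise seen from above. It starts clockwise of zero; its lower stop lies at -0.35, so zero is not a stop. Turns stiffly (0.04 N m) and stays where it is left
- knob_grip (a point): on the knob's axis, mid grip, 14 mm above the panel; turns with the knob. Grip: black bar 36 mm long (x), 12 mm wide (y), 5 to 23 mm above the panel, on a skirt 42 mm across and 5 mm thick. x points to its pointed end with the white line. Zero mark: the longest, widest white tick, with a dot behind it, straight to the heater's rear of the axis
- reset_pin (a joint): travel of the cut-out's reset pin (m): 0 popped out (tripped), 0.004 fully home. An over-centre spring resists with 3 N at first, falling to nothing at half travel; beyond that the pin snaps in and stays
- reset_mouth (a point): centre of the mouth of the round grey guard collar (25 mm across, 10 mm high above the panel); z points up. Its bore is 10 mm wide; the white pin (7 mm across) lies in it with its top 3.5 mm below the mouth when popped out and 7.5 mm below when home, too deep for fingers
- power_rocker (a joint): angle of the black power rocker (rad): 0 off (its far end stands up), 0.44 on (far end down). A snap action of about 0.024 N m holds it at either end
- rocker_far (a point): where to press to switch on: 11 mm behind the rocker's pivot, 10 mm above the panel (fixed to the heater, same axes). Paddle 28 mm long (heater's x), 20 mm wide; far edge about 13 mm above the panel when off, 7 mm when on; the frame round it is 36 x 28 mm and 4 mm high
- tool_stand: low aluminium stand, fixed, foot 58 x 108 mm, block 46 x 96 mm with its top at 54 mm; origin at the centre of its underside, z up. Two holes 15 mm wide and 47 mm deep at x 0, y +25 and -25 mm hold the two tools, either way round
- stylus: the pin tool, loose, about 40 g, standing upright in one hole: origin at its tip, z up along it. Steel pin 4 mm across, 40 mm long; steel collar 18 mm across (z 40 to 44 mm) that rests on the stand's top; slim ringed handle 12 mm across (z 44 to 104 mm)
- stylus_tip (a point): tip of the pin tool (same point as its origin)
- nut_driver: the other tool in the stand, to be left there: nut driver with a thick smooth handle 21 mm across and a 12 mm socket, too thick for the guard collar; origin at its lower end, z up, handle to z 100 mm
- sample_vial_1: amber vial 28 mm across and 60 mm high standing in a well of the heater's block; origin at the centre of its underside; not to be disturbed
- sample_vial_2: another such vial in the block, not to be disturbed
- reagent_bottle: small loose bottle, 53 mm across and 105 mm high, standing beside the heater on the side where the tool stand is not; origin at the centre of its underside; not to be disturbed

How it is judged (in metres and radians):
On the way, in this order (a step that is already met when the one before it is completed fails the run):
1. the set knob's pointer is at the zero mark (within 0.1 rad) (value of joint set_knob between -0.1 and 0.1 rad), for 0.3 s.
2. the pin tool is lifted out of the stand (its tip over 65 mm high) (height (world z) of stylus_tip above 0.065 m), for 0.1 s.
3. the reset pin is pushed home with the pin tool's tip in the guard collar, the knob still at zero (all of step 1 and value of joint reset_pin above 0.003 m and distance between stylus_tip and reset_mouth below 0.013 m), for 0.05 s.
4. the pin tool is back upright in its hole and let go (distance of stylus from where it was at the start of the episode below 0.012 m and angle between stylus's own z axis and vertical below 0.1 rad and contact force between the fingers and stylus below 0.1 N), for 0.2 s.
5. the rocker is switched on (value of joint power_rocker above 0.36 rad), for 0.1 s.
At the end, for the whole second after the job is handed in: the knob's pointer is within 0.1 rad of zero, the reset pin is at least 3 mm in, the rocker is on (over 0.36 rad), and the pin tool rests upright (within 0.1 rad) in the hole it came from (within 12 mm of its starting place) (all of step 1 and value of joint reset_pin above 0.003 m and value of joint power_rocker above 0.36 rad and distance of stylus from where it was at the start of the episode below 0.012 m and angle between stylus's own z axis and vertical below 0.1 rad and linear speed of stylus below 0.03 m/s); the robot touches nothing.
It fails at once if a vial in the block is moved by more than 15 mm (distance of any of sample_vial_1, sample_vial_2 from where it was at the start of the episode above 0.015 m).
It fails at once if the nut driver is moved by more than 15 mm (distance of nut_driver from where it was at the start of the episode above 0.015 m).
It fails at once if the loose bottle is moved by more than 20 mm (distance of reagent_bottle from where it was at the start of the episode above 0.02 m).
It also fails if it takes over 64 s, if anything falls off the work surface, if the arm or the gripper's body presses on something with over 40 N, if the wrist force passes 120 N, or if a joint passes its speed limit or range.

## Robot

A 6-joint arm with a two-finger parallel gripper is mounted at the origin on a cart in front of the work surface, level with it; the furniture and walls round the work are solid. World frame = base frame: x ahead of the robot, y to its left, z up, the work surface at z = 0. Lengths are in m, angles in degrees, forces in N, time in s.
With the tool pointing down it reaches from about 0.25 to 0.8 m from the base axis. Payload 3.9 kg.
Tool frame: the origin (TCP) lies between the finger pads; the fingertips stand 17 mm ahead of it and the grasp point (between the pads) lies 2 mm behind it; z points along the fingers, y is the line along which they close (so a half turn about z gives the same grasp; the last joint's range is limited). The gripper opens to 85 mm and grips with 20 to 120 N. Pads are 22 mm wide; open, the fingers measure 114 mm over their backs; the gripper's body (76 mm by 85 mm) begins 54 mm behind the grasp point. The pads swing forward as they close: fully open they stand 13 mm farther back than shut.
Start: joints at [73.854, 14.897, -7.913, 67.191, 0, 90], TCP at [0.146, 0.504, 0.248] pointing down, gripper open.
Joint ranges: [-159.42, 159.42], [-47.68, 98.78], [-73.54, 78.23], [-108.79, 121.32], [-90, 84.71], [-180, 180]. Speed limits (degrees/s): [147.25, 147.25, 180, 180, 180, 180].

## Interface

Orientations are given as a 3x3 rotation matrix whose columns are the frame's x, y, z axes.
In Python, from plant import bot gives the robot as it stands.
- The arm moves only by the shell command python3 inch.py 'ROWS' [OPENING]. ROWS is rows parted by semicolons, their numbers by spaces, 1 to 5 of them, each of 6 numbers: dx, dy, dz in m, then a rotation vector rx, ry, rz in degrees; each row shifts and turns the commanded pose from where the row before left it, along the tool's axes as they then stand; what a row does not reach is not made up. A row lasts 1/12 s, in which the tool goes at most 0.0417 m and 7.16 degrees, less where a joint would pass 70% of its speed; a pose out of reach is approached as far as the arm can. OPENING is the opening from 0.0 (shut) to 1.0 (fully open), set as the command begins (- or left out keeps the last). The fingers move at their own pace and stop on an object; the grip force is fixed at half the most. Time passes only in rows, so rows that do not move let the fingers close. It prints the time, the measured TCP pose, the force, the opening and the grip force at its end.
- bot.get_obs(): the state, without advancing time (a new reading comes with each control period).
- bot.get_image(name): name is "side" or "top" or "wrist"; returns the picture (420x560x3 uint8, red, green, blue); there is no depth.
- bot.get_calibration(name): a dict with "K" (3x3 intrinsics, pixels), "k1" (the pictures are not rectified: a ray, as slopes to the right and down, at radius r is drawn at 1 + k1 r^2 times it, then the intrinsics apply), "extrinsics" (4x4, takes a point from camera to world coordinates). Camera axes: x right, y up, looking along -z (the intrinsics and any distortion apply to the point x, -y, -z); pixel columns grow to the right and rows downward; lengths in m; the calibration is good to about 2 mm. A picture is of the moment at which its call begins: read the wrist's pose just before it. get_calibration takes no time and is no camera call; for the wrist camera it gives the pose at the moment of the call.
- bot.close_job(): hands the job in; it is judged then, once.
The state is a dict: "time_s": time; "joint_pos": joint angles; "qd": joint speeds; "tau": joint torques, N m; "ee_pos": TCP position; "ee_rot": TCP orientation; "contact_force": force on the tool from outside, world axes, zero at the start; "torque": the same for the moment, N m; "opening": opening from 0.0 (shut) to 1.0 (fully open); "grip_force": force on a finger pad.
Only numpy, scipy, OpenCV 4.12 (cv2) and the standard library are available. Lean on these libraries where they do the work, as an engineer would, in place of code of your own. Each camera call takes 0.05 s, during which the arm holds its last target. There are 200 camera calls.

## Working session

There is one attempt and no reset: what is moved stays moved. The work goes in short steps, Python scripts to look and compute and a shell command to move; the robot and the scene stay as the last step left them, time stands still between calls to the robot, and variables do not carry over. Pictures are saved under pics/ and viewed, at most 10 in all, crops included, and the job is handed in when it is done.

```bash
ls; mkdir -p pics
python3 - <<'E'
from plant import bot
import cv2,numpy as np
o=bot.get_obs();print(o['time_s'],o['ee_pos'],o['ee_rot'],o['opening'])
for n in('side','top','wrist'):
    c=bot.get_calibration(n);print(n,c['K'].tolist() if hasattr(c['K'],'tolist') else c['K'],c['k1'],np.round(c['extrinsics'],4).tolist())
    cv2.imwrite(f'pics/{n}0.png',bot.get_image(n)[:,:,::-1])
E
```

```text
inch.py
pics
plant.py
0.0 [0.14581085 0.50367548 0.24748008] [[-9.60553729e-01  2.78093944e-01 -5.40179361e-04]
 [ 2.78094469e-01  9.60551930e-01 -1.85920361e-03]
 [ 1.83706200e-06 -1.93608585e-03 -9.99998126e-01]] 0.9991093530450164
side [[378.96135116859915, 0.0, 281.7851744043546], [0.0, 378.96135116859915, 207.89225403428114], [0.0, 0.0, 1.0]] -0.05145359712042718 [[0.9737, 0.0764, -0.2147, 0.3068], [-0.2264, 0.4331, -0.8725, -0.9381], [0.0264, 0.8981, 0.4389, 0.5393], [0.0, 0.0, 0.0, 1.0]]
top [[417.1104903219486, 0.0, 280.06007575233053], [0.0, 417.1104903219486, 210.17093437496843], [0.0, 0.0, 1.0]] 0.025991195125803234 [[0.0194, 0.9832, -0.1817, 0.3569], [-0.9998, 0.0181, -0.0087, -0.0591], [-0.0053, 0.1818, 0.9833, 1.102], [0.0, 0.0, 0.0, 1.0]]
wrist [[353.60652284409724, 0.0, 274.6658273487533], [0.0, 353.60652284409724, 213.59614071154573], [0.0, 0.0, 1.0]] -0.013805519656764442 [[0.2775, -0.918, -0.2834, 0.0738], [0.9607, 0.2647, 0.0833, 0.5237], [-0.0014, -0.2954, 0.9554, 0.3735], [0.0, 0.0, 0.0, 1.0]]
```

View pics/top0.png

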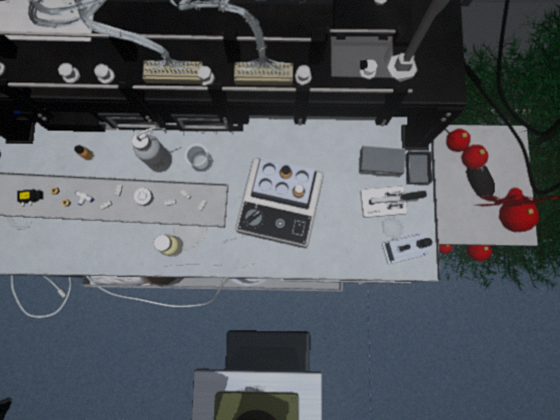

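View pics/side0.png

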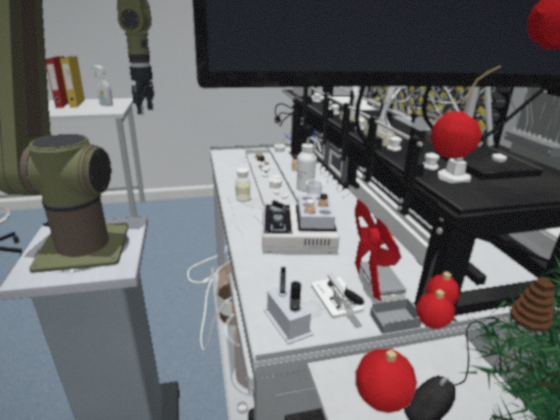

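The top view shows the heater near (278,200) with its knob at (254,216), collar at about (277,222) and rocker at (299,228). The stand is at (408,248) and the bottle at (167,243). The side view shows both tools standing in the stand, the thin one at (283,281) and the thick one at (295,297).

```bash
cat > h.py <<'E'
from plant import bot
import cv2,numpy as np
def ray(cal,px):
    K=np.array(cal['K']);u=cv2.undistortPoints(np.array([[px]],float),K,np.array([cal['k1'],0,0,0.]))[0,0]
    E=np.array(cal['extrinsics']);d=E[:3,:3]@np.array([u[0],-u[1],-1]);return E[:3,3],d/np.linalg.norm(d)
def onz(cal,px,z):
    o,d=ray(cal,px);return o+d*(z-o[2])/d[2]
def tri(rs):
    A=sum(np.eye(3)-np.outer(d,d) for o,d in rs);b=sum((np.eye(3)-np.outer(d,d))@o for o,d in rs)
    p=np.linalg.solve(A,b);return p,[np.linalg.norm(np.cross(p-o,d)) for o,d in rs]
def proj(cal,P):
    E=np.array(cal['extrinsics']);q=np.linalg.inv(E)@np.r_[P,1];x,y=q[0]/-q[2],-q[1]/-q[2];s=1+cal['k1']*(x*x+y*y)
    K=np.array(cal['K']);return np.array([K[0,0]*x*s+K[0,2],K[1,1]*y*s+K[1,2]])
E
python3 - <<'E'
from h import *
t=bot.get_calibration('top');s=bot.get_calibration('side')
for n,p,z in[('knob',(254,216),.075),('collar',(277,222),.07),('rocker',(299,228),.07),('thin',(391,249),.1),('thick',(421,243),.1),('stand',(408,248),.054),('bottle',(167,243),.1)]:print(n,onz(t,p,z).round(3))
im=cv2.imread('pics/top0.png')
a=cv2.resize(im[150:275,225:330],None,fx=4,fy=4,interpolation=2);b=cv2.resize(im[225:275,375:440],None,fx=5,fy=5,interpolation=2)
o=np.zeros((500,800,3),np.uint8);o[:500,:420]=a;o[:250,440:765]=b;cv2.imwrite('pics/crop.png',o)
E
```

```text
knob [0.531 0.015 0.075]
collar [ 0.517 -0.043  0.07 ]
rocker [ 0.503 -0.098  0.07 ]
thin [ 0.452 -0.317  0.1  ]
thick [ 0.468 -0.389  0.1  ]
stand [ 0.46  -0.372  0.054]
bottle [0.457 0.22  0.1  ]
```

View pics/crop.png

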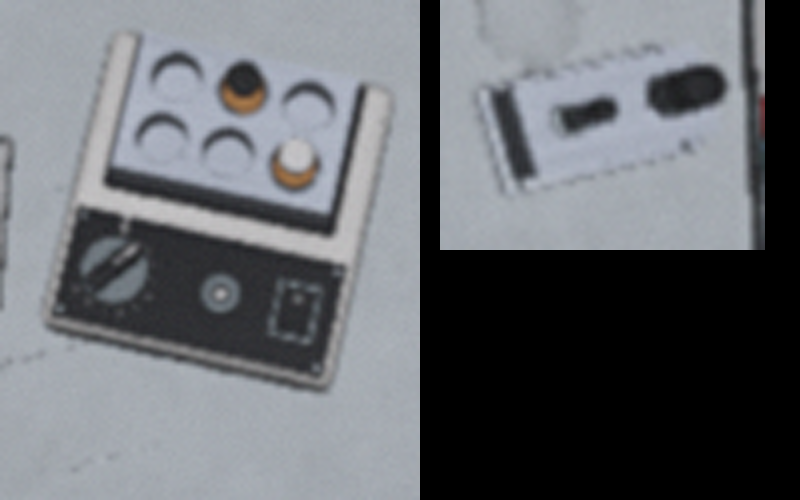

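The crop shows the heater turned about 14° clockwise. The knob pointer, at (130,255), is clockwise of the zero mark at (125,222), the rocker sits at (297,310), and the slim tool is the left one in the stand. I'll move the wrist camera over the panel.

```bash
R='-.028 -.0267 0 0 0 0'; python3 inch.py '-.028 -.0267 0 0 0 0;-.028 -.0267 0 0 0 0;-.028 -.0267 0 0 0 0;-.028 -.0267 0 0 0 0;-.028 -.0267 0 0 0 0'; python3 inch.py '-.028 -.0267 0 0 0 0;-.028 -.0267 0 0 0 0;-.028 -.0267 0 0 0 0;-.028 -.0267 0 0 0 0;-.028 -.0267 0 0 0 0'; python3 inch.py '-.028 -.0267 0 0 0 0;-.028 -.0267 0 0 0 0;-.028 -.0267 0 0 0 0;-.028 -.0267 0 0 0 0;-.028 -.0267 0 0 0 0'; python3 inch.py '0 0 0 0 0 0;0 0 0 0 0 0'
python3 - <<'E'
from h import *
o=bot.get_obs();print(o['joint_pos'],o['ee_pos'])
c=bot.get_calibration('wrist');np.save('c1.npy',c,allow_pickle=True)
cv2.imwrite('pics/w1.png',bot.get_image('wrist')[:,:,::-1])
E
```

```text
time_s: 0.57
ee_pos: [0.2436, 0.3354, 0.248]
ee_rot: [[-0.961, 0.277, -0.0], [0.277, 0.961, -0.0], [-0.0, -0.0, -1.0]]
contact_force: [-0.1, 0.2, -0.0]
opening: 0.998
grip_force: 0.0
time_s: 0.98
ee_pos: [0.341, 0.1681, 0.2483]
ee_rot: [[-0.961, 0.278, 0.0], [0.278, 0.961, 0.0], [-0.0, 0.0, -1.0]]
contact_force: [-0.8, 1.1, -0.3]
opening: 0.998
grip_force: 0.0
time_s: 1.4
ee_pos: [0.4384, 0.0008, 0.2482]
ee_rot: [[-0.96, 0.279, -0.0], [0.279, 0.96, 0.0], [0.0, 0.0, -1.0]]
contact_force: [0.7, 1.0, -0.7]
opening: 1.0
grip_force: 0.0
time_s: 1.57
ee_pos: [0.4385, 0.0012, 0.2479]
ee_rot: [[-0.959, 0.282, -0.001], [0.282, 0.959, 0.0], [0.001, -0.0, -1.0]]
contact_force: [-0.7, 0.8, -0.2]
opening: 1.0
grip_force: 0.0
[ 1.42508146e-01  6.47728975e+00 -1.87436294e+01  6.48260634e+01
  1.25258608e-02  1.65418027e+01] [0.43852841 0.00115705 0.24787644]
```

View pics/w1.png

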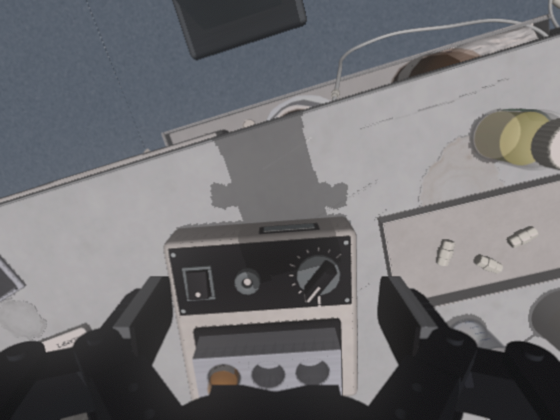

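The wrist view shows the heater panel with image "down" being the heater's rear. The rocker is at (198,284), the collar at (247,282) and the knob at (319,277), with its white line at about (309,299) and the zero tick near (319,300). I'll measure these more closely from a second, lower and nearer view.

```bash
python3 inch.py '-.02 -.02 .02 0 0 0;-.02 -.02 .02 0 0 0;0 0 .02 0 0 0;0 0 0 0 0 0;0 0 0 0 0 0' 0.45
python3 - <<'E'
from h import *
o=bot.get_obs();print(o['joint_pos'].round(1),o['ee_pos'])
c=bot.get_calibration('wrist');np.save('c2.npy',c,allow_pickle=True)
im=bot.get_image('wrist')[:,:,::-1];cv2.imwrite('pics/w2.png',im)
a=cv2.resize(cv2.imread('pics/w1.png')[225:325,165:365],None,fx=3,fy=3,interpolation=2)
z=np.zeros((600,800,3),np.uint8);z[300:600,:600]=a
P=proj(c,[.525,-.035,.07]);x,y=P.astype(int);x=max(0,min(x-135,290));y=max(0,min(y-50,320));print(x,y)
z[:300,:800]=cv2.resize(im[y:y+100,x:x+267],(800,300),interpolation=2);cv2.imwrite('pics/w2c.png',z)
E
```

```text
time_s: 2.03
ee_pos: [0.4634, -0.0453, 0.1875]
ee_rot: [[-0.961, 0.276, -0.004], [0.276, 0.961, 0.001], [0.004, -0.0, -1.0]]
contact_force: [-0.5, 0.6, 0.1]
opening: 0.45
grip_force: 0.0
[ -5.6  11.4 -22.1  56.7   0.   10.4] [ 0.46338328 -0.045294    0.18754133]
175 233
```

View pics/w2c.png

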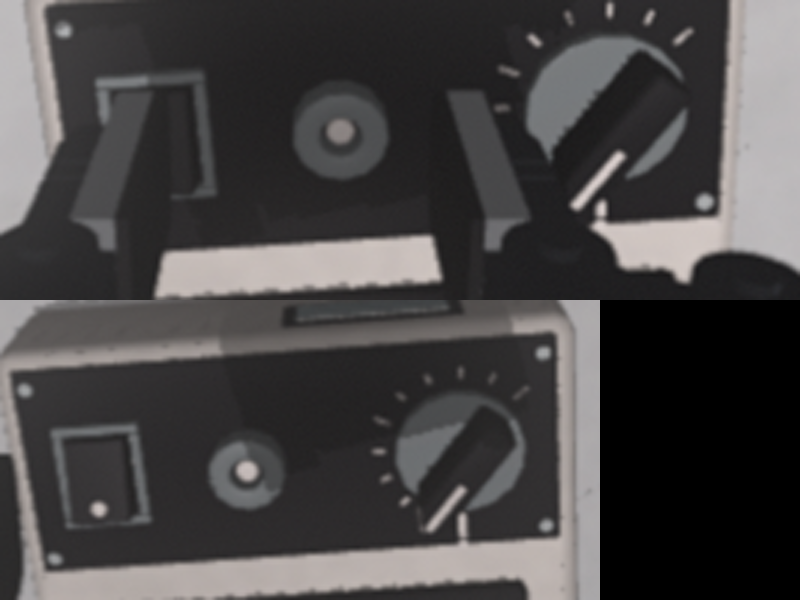

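The crops show these points:
- **Knob line:** white line from (575,208) to (622,153) in the upper crop and from (430,530) to (463,488) in the lower.
- **Zero tick:** at (601,210) in the upper crop and (462,527) in the lower.
- **Collar pin:** at (340,131) and (247,470).
- **Panel screws:** at the panel corners.

I'll triangulate them.

Run:
```python
from h import *
c1=np.load('c1.npy',allow_pickle=True).item();c2=np.load('c2.npy',allow_pickle=True).item()
a=lambda x,y:(165+x/3,225+(y-300)/3);b=lambda x,y:(175+x/2.996,233+y/3)
for n,p,q in[('line out',a(430,530),b(575,208)),('line in',a(463,488),b(622,153)),('pin',a(247,470),b(340,131)),('screwA',a(25,390),b(64,30)),('screwB',a(546,525),b(705,202)),('tick',a(462,527),b(601,210))]:
    P,e=tri([ray(c1,p),ray(c2,q)]);print(n,P.round(4),np.round(e,4))
S=[onz(c1,a(*p),.06)for p in[(25,390),(543,353),(546,525),(55,558)]]
for s in S:print(s.round(4))
yd=(S[1]-S[0]+S[2]-S[3])[:2];print('y dir deg',np.degrees(np.arctan2(yd[1],yd[0])))
m=sum(S)/4;print(m)
li,lo=[onz(c1,a(*p),.083)for p in[(463,488),(430,530)]];d=lo-li;print('line on .083',li,lo,np.degrees(np.arctan2(d[1],d[0])))
li,lo=[onz(c2,b(*p),.083)for p in[(622,153),(575,208)]];d=lo-li;print(li,lo,np.degrees(np.arctan2(d[1],d[0])))
print('tick',onz(c1,a(462,527),.06),onz(c2,b(601,210),.06),'pin',onz(c1,a(247,470),.0665),onz(c2,b(340,131),.0665))
print('knob skirt c',onz(c1,a(460,452),.065),onz(c2,b(607,112),.065))
```

```text
line out [0.5453 0.0018 0.0811] [0.0001 0.0001]
line in [0.5321 0.0155 0.0838] [0.0001 0.0001]
pin [ 0.5167 -0.0504  0.0654] [0. 0.]
screwA [ 0.4724 -0.1118  0.0592] [0.0001 0.0001]
screwB [0.566  0.0382 0.062 ] [0. 0.]
tick [0.5599 0.0109 0.0617] [0.0008 0.0008]
[ 0.472  -0.1115  0.06  ]
[0.5065 0.0512 0.06  ]
[0.5673 0.0383 0.06  ]
[ 0.5328 -0.1243  0.06  ]
y dir deg 78.02433355451551
[ 0.51962735 -0.03657688  0.06      ]
line on .083 [0.53275837 0.01543066 0.083     ] [0.54405738 0.00198486 0.083     ] -49.958386433754804
[0.5324681  0.01562539 0.083     ] [0.54415306 0.00159059 0.083     ] -50.22024682482597
tick [0.56002095 0.01105322 0.06      ] [0.56191818 0.01099867 0.06      ] pin [ 0.51621626 -0.05015085  0.0665    ] [ 0.51611325 -0.05028864  0.0665    ]
knob skirt c [0.53015768 0.01733369 0.065     ] [0.53073531 0.01734351 0.065     ]
```

```bash
python3 inch.py '-.0158 .0262 .018 0 0 0;-.0158 .0262 .018 0 0 0;-.0158 .0262 .018 0 0 0;0 0 0 0 0 7;0 0 0 0 0 7'; python3 inch.py '0 0 0 0 0 7;0 0 0 0 0 7;0 0 0 0 0 6;0 0 0 0 0 0;0 0 0 0 0 0'
cat > to.py <<'E'
from h import *;import sys
# delta in tool axes to target x y z [yaw of tool x]
o=bot.get_obs();t=np.array([float(v)for v in sys.argv[1:4]]);R=np.array(o['ee_rot'])
print('pos',np.round(o['ee_pos'],4),'yaw',np.degrees(np.arctan2(R[1,0],R[0,0])).round(2),'tilt z',R[:,2].round(3),'d',(R.T@(t-o['ee_pos'])).round(4),'J',np.round(o['joint_pos'],1))
E
python3 to.py .5306 .0173 .086
```

```text
time_s: 2.5
ee_pos: [0.5336, 0.0183, 0.1346]
ee_rot: [[-0.864, 0.503, 0.0], [0.503, 0.864, 0.0], [-0.0, 0.0, -1.0]]
contact_force: [0.7, 0.4, 1.2]
opening: 0.45
grip_force: 0.0
time_s: 2.92
ee_pos: [0.5332, 0.0167, 0.1358]
ee_rot: [[-0.644, 0.765, 0.002], [0.765, 0.644, 0.0], [-0.001, 0.002, -1.0]]
contact_force: [-0.0, -0.0, 0.4]
opening: 0.453
grip_force: 0.0
pos [0.5332 0.0167 0.1358] yaw 130.11 tilt z [ 0.002  0.    -1.   ] d [ 0.0022 -0.0017  0.0498] J [  1.8  19.8 -18.5  51.6   0.   51.7]
```

```bash
python3 inch.py '.0022 -.0017 .025 0 0 0;0 0 .02 0 0 0;0 0 .005 0 0 0;0 0 0 0 0 0;0 0 0 0 0 0'; python3 to.py .5306 .0173 .086
```

```text
time_s: 3.33
ee_pos: [0.5303, 0.0164, 0.085]
ee_rot: [[-0.642, 0.767, 0.0], [0.767, 0.642, 0.0], [-0.0, 0.0, -1.0]]
contact_force: [0.5, -0.4, 1.3]
opening: 0.45
grip_force: 0.0
pos [0.5303 0.0164 0.085 ] yaw 129.93 tilt z [ 0.  0. -1.] d [ 0.0005  0.0008 -0.001 ] J [  1.8  22.5 -23.1  44.4   0.   51.8]
```

```bash
python3 inch.py '0 .0008 0 0 0 0;0 0 0 0 0 0;0 0 0 0 0 0;0 0 0 0 0 0;0 0 0 0 0 0' 0; python3 to.py .5306 .0173 .086
```

```text
time_s: 3.75
ee_pos: [0.5314, 0.0162, 0.0858]
ee_rot: [[-0.641, 0.768, 0.002], [0.768, 0.641, -0.001], [-0.002, 0.001, -1.0]]
contact_force: [-1.3, -1.8, 4.7]
opening: 0.124
grip_force: 59.4
pos [0.5314 0.0162 0.0858] yaw 129.85 tilt z [ 0.002 -0.001 -1.   ] d [ 0.0013  0.0001 -0.0002] J [  1.8  22.5 -22.9  44.5  -0.1  51.9]
```

```bash
python3 inch.py '0 0 0 0 0 -6.4;0 0 0 0 0 -6.4;0 0 0 0 0 -6.4;0 0 0 0 0 -6.4;0 0 0 0 0 -6.4' ; python3 inch.py '0 0 0 0 0 -6.2;0 0 0 0 0 0;0 0 0 0 0 0';python3 to.py .5306 .0173 .086
```

```text
time_s: 4.17
ee_pos: [0.5321, 0.0173, 0.0858]
ee_rot: [[-0.952, 0.306, 0.003], [0.306, 0.952, 0.002], [-0.003, 0.003, -1.0]]
contact_force: [-0.6, 1.7, 3.5]
opening: 0.121
grip_force: 59.2
time_s: 4.42
ee_pos: [0.5322, 0.0175, 0.0858]
ee_rot: [[-0.978, 0.209, 0.003], [0.209, 0.978, 0.002], [-0.003, 0.003, -1.0]]
contact_force: [0.3, 2.9, 5.9]
opening: 0.123
grip_force: 59.5
pos [0.5322 0.0175 0.0858] yaw 167.93 tilt z [ 0.003  0.002 -1.   ] d [ 0.0015 -0.0005 -0.0002] J [  1.8  22.5 -22.9  44.4   0.1  13.9]
```

```bash
python3 inch.py '0 0 0 0 0 0;0 0 0 0 0 0;0 0 0 0 0 0' .45; python3 inch.py '0 0 -.02 0 0 0;0 0 -.035 0 0 0;.02 0 -.035 0 0 0;.03 0 -.02 0 0 0;.03 0 0 0 0 0' ; python3 inch.py '0 0 0 0 0 0;0 0 0 0 0 0'
python3 - <<'E'
from h import *
c=bot.get_calibration('wrist');np.save('c3.npy',c,allow_pickle=True)
im=bot.get_image('wrist')[:,:,::-1];cv2.imwrite('pics/w3.png',im)
t=bot.get_image('top')[:,:,::-1];cv2.imwrite('pics/t3.png',t)
x,y=proj(c,[.5306,.0173,.07]).astype(int);print(x,y);y0=max(0,y-45);x0=x-45
cv2.imwrite('pics/w3c.png',cv2.resize(im[y0:y0+90,x0:x0+90],None,fx=5,fy=5,interpolation=2));print(x0,y0)
E
python3 to.py .44 -.33 .22
```

```text
time_s: 4.67
ee_pos: [0.5303, 0.0163, 0.0842]
ee_rot: [[-0.978, 0.208, -0.001], [0.208, 0.978, -0.001], [0.0, -0.001, -1.0]]
contact_force: [-0.5, -0.1, -0.0]
opening: 0.45
grip_force: 0.0
time_s: 5.08
ee_pos: [0.4552, 0.0332, 0.1985]
ee_rot: [[-0.978, 0.209, 0.009], [0.209, 0.978, 0.0], [-0.008, 0.002, -1.0]]
contact_force: [0.1, 0.2, 0.3]
opening: 0.448
grip_force: 0.0
time_s: 5.25
ee_pos: [0.4507, 0.0331, 0.1945]
ee_rot: [[-0.978, 0.207, -0.0], [0.207, 0.978, -0.001], [0.0, -0.001, -1.0]]
contact_force: [1.1, -0.6, 0.6]
opening: 0.448
grip_force: 0.0
277 306
232 261
pos [0.4529 0.0331 0.1942] yaw 168.02 tilt z [ 0.001 -0.    -1.   ] d [-0.0628 -0.3578 -0.0257] J [  4.2   9.8 -23.   57.1  -0.   16.2]
```

View pics/w3c.png

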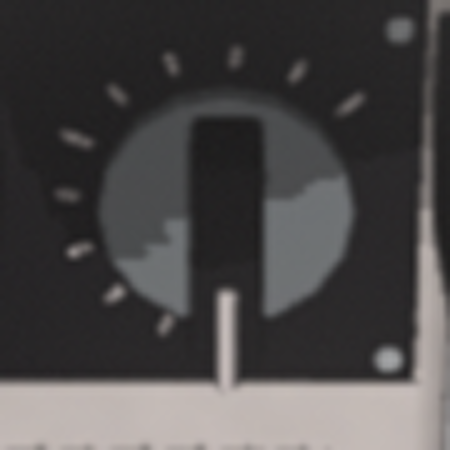

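The view shows the knob's white line lying straight in line with the zero tick at (227,340), so the knob is at zero. Next is the tool stand.

```bash
python3 inch.py '-.0026 -.0406 -.005 0 0 0;-.0026 -.0406 -.005 0 0 0;-.0026 -.0406 -.005 0 0 0;-.0026 -.0406 -.005 0 0 0;-.0026 -.0406 -.005 0 0 0' ; python3 inch.py '-.0026 -.0406 -.005 0 0 0;-.0026 -.0406 -.005 0 0 0;-.0026 -.0406 -.005 0 0 0;0 -.0406 -.005 0 0 0;0 0 0 0 0 0'; python3 inch.py '0 0 0 0 0 0;0 0 0 0 0 0'
cat > shot.py <<'E'
from h import *;import sys
n=sys.argv[1];c=bot.get_calibration('wrist');np.save(f'c{n}.npy',c,allow_pickle=True)
cv2.imwrite(f'pics/w{n}.png',bot.get_image('wrist')[:,:,::-1])
E
python3 shot.py 4;python3 inch.py '.04 .0 0 0 0 0;.04 0 0 0 0 0;0 .02 0 0 0 0;0 0 0 0 0 0;0 0 0 0 0 0'; python3 shot.py 5;python3 to.py .45 -.345 .16
python3 - <<'E'
import cv2,numpy as np
a=cv2.imread('pics/w4.png');b=cv2.imread('pics/w5.png')
cv2.imwrite('pics/w45.png',cv2.resize(np.hstack([a,b])[:, :],(800,300),interpolation=3))
E
```

```text
time_s: 5.77
ee_pos: [0.4235, -0.1705, 0.219]
ee_rot: [[-0.978, 0.207, -0.0], [0.207, 0.978, -0.0], [-0.0, -0.0, -1.0]]
contact_force: [0.3, 0.6, -0.4]
opening: 0.449
grip_force: 0.0
time_s: 6.18
ee_pos: [0.3972, -0.3368, 0.2393]
ee_rot: [[-0.977, 0.215, 0.001], [0.215, 0.977, -0.006], [-0.002, -0.005, -1.0]]
contact_force: [0.5, -1.1, -0.9]
opening: 0.451
grip_force: 0.0
time_s: 6.35
ee_pos: [0.3971, -0.329, 0.2383]
ee_rot: [[-0.978, 0.208, -0.001], [0.208, 0.978, 0.001], [0.001, 0.001, -1.0]]
contact_force: [-0.8, 0.0, -0.2]
opening: 0.449
grip_force: 0.0
time_s: 6.82
ee_pos: [0.3232, -0.2912, 0.2394]
ee_rot: [[-0.979, 0.204, 0.0], [0.204, 0.979, -0.0], [-0.0, -0.0, -1.0]]
contact_force: [-0.0, -0.8, 0.4]
opening: 0.453
grip_force: 0.0
pos [ 0.3239 -0.2919  0.2395] yaw 168.2 tilt z [ 0.001 -0.001 -1.   ] d [-0.1342 -0.0261  0.0797] J [-42.    6.4 -20.1  63.4  -0.  -30.2]
```

View pics/w45.png

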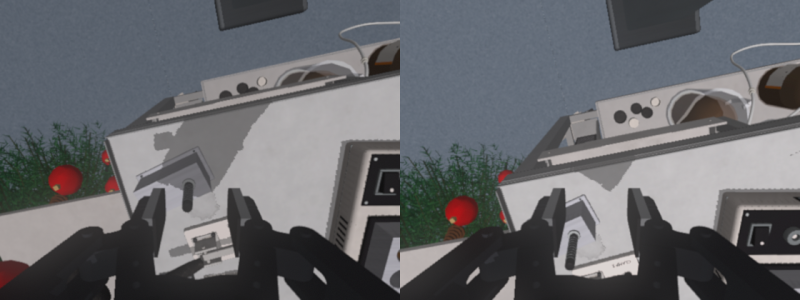

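In both halves the stand is partly hidden behind the left finger. A slim dark handle is visible at (187,197) in the left half and (572,250) in the right. I'll move left with the gripper opened wide for clearer views.

```bash
python3 inch.py '0 -.03 0 0 0 0;0 -.03 0 0 0 0;0 0 0 0 0 0;0 0 0 0 0 0;0 0 0 0 0 0' 1.0; python3 shot.py 6;python3 inch.py '-.04 .0 0 0 0 0;0 -.02 0 0 0 0;0 0 0 0 0 0;0 0 0 0 0 0'; python3 shot.py 7
python3 - <<'E'
import cv2,numpy as np
a=cv2.imread('pics/w6.png')[190:420,150:350];b=cv2.imread('pics/w7.png')[190:420,150:350]
cv2.imwrite('pics/w67.png',cv2.resize(np.hstack([a,b]),(800,460),interpolation=2))
E
```

```text
time_s: 7.28
ee_pos: [0.3112, -0.351, 0.239]
ee_rot: [[-0.978, 0.206, -0.0], [0.206, 0.978, 0.001], [0.0, 0.001, -1.0]]
contact_force: [0.8, 0.7, 0.4]
opening: 0.998
grip_force: 0.0
time_s: 7.67
ee_pos: [0.346, -0.3783, 0.239]
ee_rot: [[-0.979, 0.206, -0.001], [0.206, 0.979, 0.001], [0.001, 0.001, -1.0]]
contact_force: [-0.1, 0.4, -0.6]
opening: 0.999
grip_force: 0.0
```

View pics/w67.png

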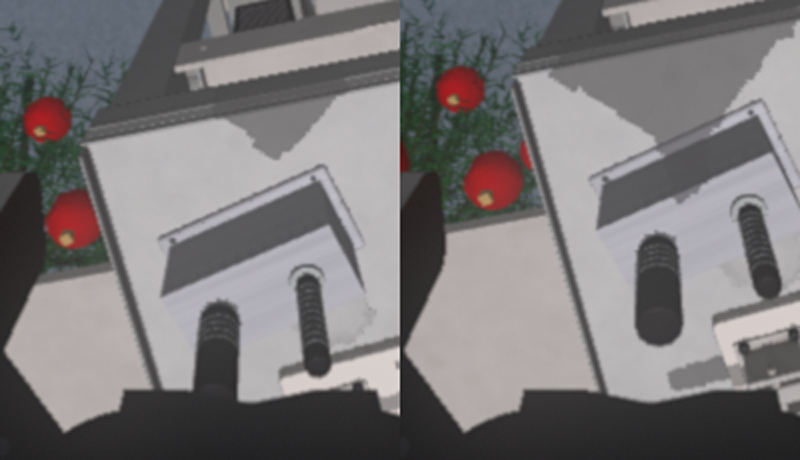

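The crops show both tools. The stylus is the right one, with its collar at (306,281) and handle top at (319,363) in the left view, and (749,214) and (769,284) in the right. The nut driver is the left one, with its top at (658,328) in the right view.

```bash
python3 - <<'E'
from h import *
c1=np.load('c6.npy',allow_pickle=True).item();c2=np.load('c7.npy',allow_pickle=True).item()
a=lambda x,y:(150+x/2,190+y/2)
for n,p,q in[('collar',a(306,281),a(349,214)),('top',a(319,363),a(369,284)),('footR',a(318,166),a(360,101)),('footL',a(162,237),a(191,181)),('topL',a(163,296),a(198,229)),('topR',a(330,226),a(373,153))]:
    P,e=tri([ray(c1,p),ray(c2,q)]);print(n,P.round(4),np.round(e,4))
print(onz(c1,a(306,281),.058),onz(c2,a(349,214),.058),'top',onz(c1,a(319,363),.116),onz(c2,a(369,284),.116),'nd',onz(c2,a(258,328),.107))
for c,w in((c1,[(163,296),(330,226)]),(c2,[(198,229),(373,153)])):
    L,Rr=[onz(c,a(*p),.054) for p in w];d=L-Rr;print('edge',L,Rr,np.degrees(np.arctan2(d[1],d[0])),np.linalg.norm(d))
E
python3 to.py .45 -.345 .16
```

```text
collar [ 0.4615 -0.3532  0.0534] [0.0005 0.0005]
top [ 0.4584 -0.3522  0.1153] [0.0001 0.0001]
footR [ 0.4201 -0.3351  0.012 ] [0.001 0.001]
footL [ 0.4694 -0.4419 -0.0296] [0. 0.]
topL [ 0.4566 -0.4287  0.0505] [0.0002 0.0002]
topR [ 0.4304 -0.336   0.0556] [0.0001 0.0001]
[ 0.45775772 -0.35327794  0.058     ] [ 0.45915072 -0.35294701  0.058     ] top [ 0.45779017 -0.35217011  0.116     ] [ 0.45779971 -0.35232118  0.116     ] nd [ 0.47669587 -0.4027758   0.107     ]
edge [ 0.45428838 -0.42751823  0.054     ] [ 0.43151802 -0.33590874  0.054     ] -76.0414921551459 0.09439697603013895
edge [ 0.45437133 -0.42813839  0.054     ] [ 0.43111497 -0.33599178  0.054     ] -75.83524749062802 0.0950360725333342
pos [ 0.3455 -0.3779  0.2391] yaw 168.1 tilt z [-0.001  0.001 -1.   ] d [-0.0956  0.0537  0.079 ] J [-47.6  13.9 -10.6  65.5   0.  -35.7]
```

```bash
python3 inch.py '-.0262 .012 .015 0 0 0;-.0262 .012 .015 0 0 0;-.0262 .012 .015 0 0 0;-.0262 .012 .015 0 0 0;0 0 0 0 0 7.1' .5; python3 inch.py '0 0 0 0 0 7.1;0 0 0 0 0 7.1;0 0 0 0 0 7.1;0 0 0 0 0 7.1;0 0 0 0 0 7.1'; python3 inch.py '0 0 0 0 0 7.1;0 0 0 0 0 7.1;0 0 0 0 0 7.1;0 0 0 0 0 0;0 0 0 0 0 0'; python3 to.py .4585 -.3525 .093
```

```text
time_s: 8.13
ee_pos: [0.4608, -0.3508, 0.1763]
ee_rot: [[-0.946, 0.324, -0.001], [0.324, 0.946, 0.003], [0.002, 0.003, -1.0]]
contact_force: [-0.8, 0.1, -0.3]
opening: 0.5
grip_force: 0.0
time_s: 8.55
ee_pos: [0.4572, -0.3525, 0.1795]
ee_rot: [[-0.575, 0.818, -0.001], [0.818, 0.575, 0.001], [0.001, -0.0, -1.0]]
contact_force: [-1.1, -0.7, -0.1]
opening: 0.501
grip_force: 0.0
time_s: 8.97
ee_pos: [0.4574, -0.3529, 0.1795]
ee_rot: [[-0.248, 0.969, -0.0], [0.969, 0.248, 0.0], [0.001, -0.0, -1.0]]
contact_force: [-0.4, 0.8, -0.8]
opening: 0.501
grip_force: 0.0
pos [ 0.4574 -0.3529  0.1795] yaw 104.35 tilt z [-0.  0. -1.] d [0.0001 0.0011 0.0865] J [-37.7  22.1  -7.8  60.1   0.   38. ]
```

```bash
python3 inch.py '0 .001 .03 0 0 0;0 0 .03 0 0 0;0 0 .02 0 0 0;0 0 .0065 0 0 0;0 0 0 0 0 0'; python3 inch.py '0 0 0 0 0 0;0 0 0 0 0 0;0 0 0 0 0 0;0 0 0 0 0 0;0 0 0 0 0 0' 0; python3 to.py .4585 -.3525 .093
```

```text
time_s: 9.38
ee_pos: [0.4574, -0.3521, 0.091]
ee_rot: [[-0.246, 0.969, -0.004], [0.969, 0.246, 0.003], [0.004, -0.003, -1.0]]
contact_force: [-0.8, 0.1, 0.7]
opening: 0.501
grip_force: 0.0
time_s: 9.8
ee_pos: [0.46, -0.3543, 0.0944]
ee_rot: [[-0.245, 0.97, 0.003], [0.97, 0.245, -0.002], [-0.003, 0.002, -1.0]]
contact_force: [0.3, -0.5, 5.1]
opening: 0.126
grip_force: 58.4
pos [ 0.46   -0.3543  0.0944] yaw 104.16 tilt z [ 0.003 -0.002 -1.   ] d [ 0.0021 -0.0011  0.0014] J [-37.6  26.1 -15.2  48.5   0.   38.2]
```

```bash
python3 inch.py '0 0 -.03 0 0 0;0 0 -.03 0 0 0;0 0 -.03 0 0 0;0 0 0 0 0 0;0 0 0 0 0 0'; python3 to.py .516 -.0503 .18; python3 shot.py 8
python3 - <<'E'
from h import *
c=np.load('c8.npy',allow_pickle=True).item();o=bot.get_obs();P=np.array(o['ee_pos'])+np.array(o['ee_rot'])[:,2]*.0795
u,v=proj(c,P).astype(int);print(u,v)
im=cv2.imread('pics/w8.png');bot.get_image('side');s=bot.get_image('side')[:,:,::-1]
cv2.imwrite('pics/s8.png',s);us,vs=proj(bot.get_calibration('side'),P).astype(int);print(us,vs)
a=cv2.resize(im[v-50:v+50,u-50:u+50],(400,400),interpolation=2);b=cv2.resize(s[vs-50:vs+50,us-50:us+50],(400,400),interpolation=2)
cv2.imwrite('pics/c8.png',np.hstack([a,b]))
E
```

```text
time_s: 10.22
ee_pos: [0.4603, -0.3545, 0.1853]
ee_rot: [[-0.245, 0.97, 0.004], [0.97, 0.245, -0.003], [-0.004, 0.003, -1.0]]
contact_force: [-0.6, 0.4, -0.5]
opening: 0.12
grip_force: 58.5
pos [ 0.4603 -0.3545  0.1853] yaw 104.16 tilt z [ 0.004 -0.003 -1.   ] d [0.2814 0.1284 0.0045] J [-37.6  22.   -7.1  60.6   0.   38.2]
272 227
284 273
```

View pics/c8.png

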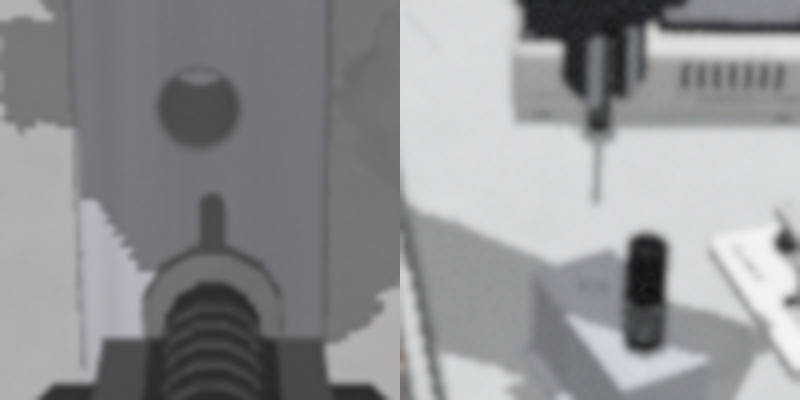

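The stylus hangs straight in the grip. Its tip is at (211,197) in the wrist crop and (596,203) in the side crop, both as predicted, and the stand hole shows at (199,107). Now over to the collar.

```bash
python3 inch.py '.0352 .016 0 0 0 0;.0352 .016 0 0 0 0;.0352 .016 0 0 0 0;.0352 .016 0 0 0 0;.0352 .016 0 0 0 0'; python3 inch.py '.0352 .016 0 0 0 0;.0352 .016 0 0 0 0;.0350 .016 0 0 0 0;0 0 .012 0 0 0;0 0 0 0 0 0';python3 inch.py '0 0 0 0 0 0;0 0 0 0 0 0'; python3 to.py .5162 -.0502 .17; python3 shot.py 9
python3 - <<'E'
from h import *
c8=np.load('c8.npy',allow_pickle=True).item();print('hole',onz(c8,(271.75,203.75),.054))
c=np.load('c9.npy',allow_pickle=True).item()
im=cv2.imread('pics/w9.png');u,v=272,222
print('mouth proj',proj(c,[.5162,-.0502,.07]))
cv2.imwrite('pics/c9.png',cv2.resize(im[v-50:v+50,u-50:u+50],(600,600),interpolation=2))
E
```

```text
time_s: 10.78
ee_pos: [0.4923, -0.1613, 0.1811]
ee_rot: [[-0.244, 0.97, -0.003], [0.97, 0.244, 0.001], [0.002, -0.003, -1.0]]
contact_force: [-0.0, 0.3, 0.6]
opening: 0.124
grip_force: 58.5
time_s: 11.2
ee_pos: [0.5124, -0.0469, 0.1679]
ee_rot: [[-0.249, 0.969, -0.005], [0.969, 0.249, 0.0], [0.002, -0.005, -1.0]]
contact_force: [-0.9, 0.5, -0.8]
opening: 0.121
grip_force: 58.6
time_s: 11.37
ee_pos: [0.5134, -0.05, 0.1701]
ee_rot: [[-0.244, 0.97, -0.002], [0.97, 0.244, -0.0], [0.0, -0.002, -1.0]]
contact_force: [0.4, -0.7, 0.1]
opening: 0.12
grip_force: 58.6
pos [ 0.5134 -0.05    0.1701] yaw 104.09 tilt z [-0.002 -0.    -1.   ] d [-0.0009  0.0026  0.0001] J [ -5.5  16.8 -17.4  55.9  -0.   70.4]
hole [ 0.45819633 -0.35297832  0.054     ]
mouth proj [278.78331905 221.1015374 ]
```

View pics/c9.png

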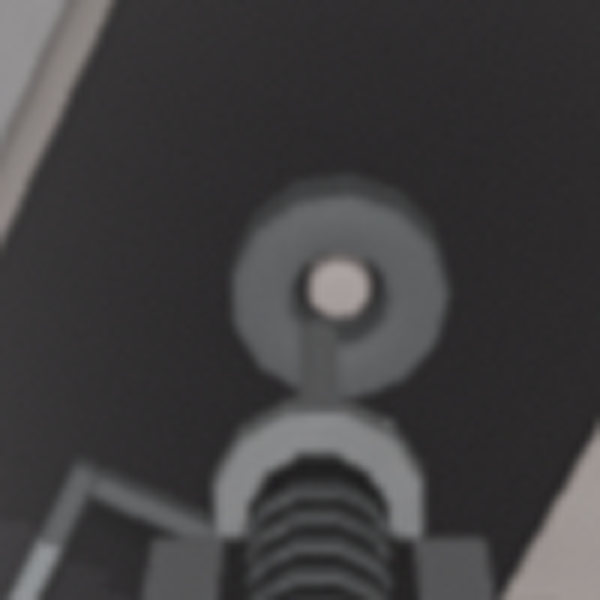

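The view shows the tip at about (321,323) in the crop, and the mouth of the collar centred at (340,295) as predicted, with the white pin inside it. I'll compute the correction.

Run:
```python
from h import *
c=np.load('c9.npy',allow_pickle=True).item();o=bot.get_obs();R=np.array(o['ee_rot'])
m=onz(c,(222+340/6,172+295/6),.07)
c8=np.load('c8.npy',allow_pickle=True).item()
for z in(.087,.0906,.094):
    t=onz(c,(222+321/6,172+322/6),z);print(z,t,m,'tool d',(R.T@(m-t)).round(4), 'tip-tcp',(R.T@(t-o['ee_pos'])).round(4))
for z in (.102,.1055,.109): print(onz(c8,(274.75,226.3),z))
```

```text
0.087 [ 0.51339861 -0.04819552  0.087     ] [ 0.51613526 -0.05026397  0.07      ] tool d [-0.0027  0.0022  0.017 ] tip-tcp [0.0021 0.0002 0.0835]
0.0906 [ 0.51309086 -0.04698908  0.0906    ] [ 0.51613526 -0.05026397  0.07      ] tool d [-0.0039  0.0022  0.0206] tip-tcp [0.0034 0.0002 0.0799]
0.094 [ 0.5128002  -0.04584966  0.094     ] [ 0.51613526 -0.05026397  0.07      ] tool d [-0.0051  0.0022  0.024 ] tip-tcp [0.0046 0.0002 0.0765]
[ 0.46046177 -0.35353541  0.102     ]
[ 0.46014439 -0.35234157  0.1055    ]
[ 0.45982701 -0.35114772  0.109     ]
```

```bash
python3 inch.py '-.003 .0022 0 0 0 0;0 0 .015 0 0 0;0 0 0 0 0 0;0 0 0 0 0 0'; python3 to.py .5162 -.0502 .155; python3 shot.py 10
python3 - <<'E'
from h import *
im=cv2.imread('pics/w10.png');u,v=272,222
c=np.load('c10.npy',allow_pickle=True).item();print('mouth proj',proj(c,[.5162,-.0502,.07]))
cv2.imwrite('pics/c10.png',cv2.resize(im[v-50:v+50,u-50:u+50],(600,600),interpolation=2))
E
```

```text
time_s: 11.75
ee_pos: [0.5165, -0.0526, 0.1555]
ee_rot: [[-0.243, 0.97, -0.002], [0.97, 0.243, 0.0], [0.0, -0.002, -1.0]]
contact_force: [0.0, -0.1, -0.4]
opening: 0.123
grip_force: 58.6
pos [ 0.5165 -0.0526  0.1555] yaw 104.06 tilt z [-0.002  0.    -1.   ] d [0.0024 0.0003 0.0005] J [ -5.8  17.7 -18.4  53.9  -0.   70.1]
mouth proj [275.22791327 223.50535127]
```

View pics/c10.png

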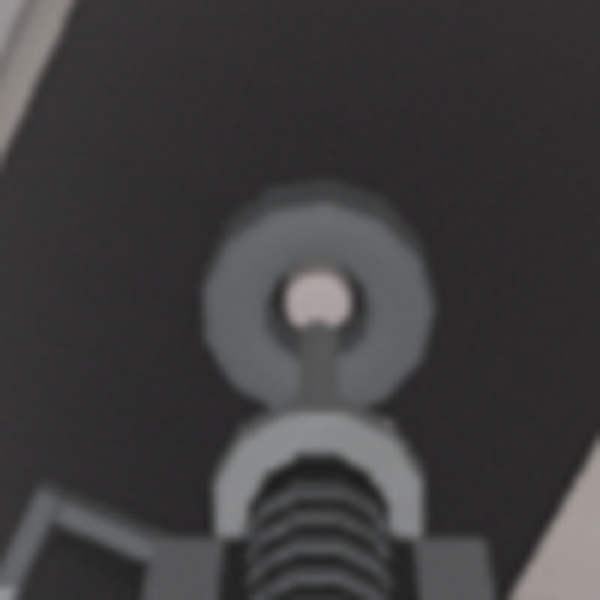

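The view shows the tip at (319,325), in line with the collar mouth centred at (319,310); the rest is height parallax. That was the eleventh picture, one over the limit of ten, so I'll rely on numbers from here. Now descending.

```bash
python3 inch.py '0 0 .005 0 0 0;0 0 .004 0 0 0;0 0 0 0 0 0;0 0 0 0 0 0'; python3 inch.py '0 0 .0015 0 0 0;0 0 .0015 0 0 0;0 0 0 0 0 0;0 0 0 0 0 0'
```

```text
time_s: 12.13
ee_pos: [0.5173, -0.0518, 0.147]
ee_rot: [[-0.245, 0.97, 0.0], [0.97, 0.245, -0.0], [-0.0, 0.0, -1.0]]
contact_force: [-0.8, -0.5, 0.2]
opening: 0.125
grip_force: 58.7
time_s: 12.47
ee_pos: [0.5168, -0.0515, 0.1435]
ee_rot: [[-0.245, 0.97, -0.001], [0.97, 0.245, 0.0], [0.0, -0.001, -1.0]]
contact_force: [-0.2, -1.1, 0.3]
opening: 0.125
grip_force: 58.7
```

```bash
for i in 1; do python3 inch.py '0 0 .0015 0 0 0;0 0 0 0 0 0;0 0 0 0 0 0' | egrep 'pos|force'; python3 inch.py '0 0 .0015 0 0 0;0 0 0 0 0 0;0 0 0 0 0 0'| egrep 'pos|force'; done
```

```text
ee_pos: [0.5173, -0.0516, 0.1427]
contact_force: [-0.3, 0.6, 3.8]
grip_force: 59.1
ee_pos: [0.5176, -0.0517, 0.1422]
contact_force: [-2.3, 0.1, 10.3]
grip_force: 60.1
```

```bash
python3 inch.py '0 0 .001 0 0 0;0 0 0 0 0 0;0 0 0 0 0 0' | egrep 'pos|force'; python3 inch.py '0 0 -.015 0 0 0;0 0 -.02 0 0 0;0 0 -.02 0 0 0;0 0 0 0 0 0;0 0 0 0 0 0'; python3 shot.py 11
python3 - <<'E'
from h import *
# white pin blob: triangulated with earlier views 1,2 it was at z .0654; here compare views 9 and 11
def pin(n):
    im=cv2.imread(f'pics/w{n}.png').astype(int);c=np.load(f'c{n}.npy',allow_pickle=True).item()
    u,v=proj(c,[.5162,-.0502,.0665]).round().astype(int);w=im[v-9:v+10,u-9:u+10].mean(2)
    m=(w>w.max()*.8).astype(np.uint8);k,_,s,cen=cv2.connectedComponentsWithStats(m)
    print(n,(u,v),w.max().round(),[(s[i,4],s[i,2],s[i,3],(cen[i]+[u-9,v-9]).round(1),
      'z.0665',(onz(c,cen[i]+[u-9,v-9],.0665)-[.5162,-.0502,0])[:2].round(4),'z.0625',(onz(c,cen[i]+[u-9,v-9],.0625)-[.5162,-.0502,0])[:2].round(4)) for i in range(1,k) if s[i,4]>4])
for n in(1,2,3,9,10,11):pin(n)
E
python3 to.py .4595 -.353 .185
```

```text
ee_pos: [0.5177, -0.0517, 0.142]
contact_force: [-3.5, 0.5, 14.8]
grip_force: 60.5
time_s: 13.63
ee_pos: [0.5181, -0.0518, 0.1955]
ee_rot: [[-0.245, 0.97, 0.003], [0.97, 0.245, -0.0], [-0.001, 0.002, -1.0]]
contact_force: [-0.6, -0.2, -0.9]
opening: 0.121
grip_force: 58.8
1 (np.int64(247), np.int64(282)) 191.0 [(np.int32(28), np.int32(6), np.int32(6), array([246.8, 281.5]), 'z.0665', array([-0.0003, -0.0004]), 'z.0625', array([ 0.0016, -0.0013]))]
2 (np.int64(289), np.int64(277)) 136.0 [(np.int32(46), np.int32(8), np.int32(7), array([288.2, 276.1]), 'z.0665', array([-0.0006, -0.0002]), 'z.0625', array([ 0.0014, -0.0006]))]
3 (np.int64(193), np.int64(304)) 116.0 [(np.int32(15), np.int32(3), np.int32(7), array([184.7, 297.3]), 'z.0665', array([-0.0077, -0.0046]), 'z.0625', array([-0.0056, -0.0062]))]
9 (np.int64(279), np.int64(219)) 165.0 [(np.int32(60), np.int32(9), np.int32(8), array([278. , 219.5]), 'z.0665', array([-0.0005, -0.0001]), 'z.0625', array([-0.0001, -0.0014]))]
10 (np.int64(275), np.int64(222)) 169.0 [(np.int32(66), np.int32(10), np.int32(8), array([274.4, 221.5]), 'z.0665', array([-0.0006,  0.0001]), 'z.0625', array([-0.0003, -0.0012]))]
11 (np.int64(272), np.int64(205)) 159.0 [(np.int32(51), np.int32(8), np.int32(8), array([271.5, 203.6]), 'z.0665', array([-0.0008,  0.001 ]), 'z.0625', array([-0.0005, -0.0001]))]
pos [ 0.5171 -0.0517  0.1944] yaw 104.15 tilt z [ 0.  0. -1.] d [-0.2781 -0.1296  0.0094] J [ -5.7  16.  -14.6  59.3   0.   70.1]
```

The forces show the pin was pushed through and met its stop. In view 11 the pin's image also sits where a top at z≈0.0625 would put it, about 4 mm lower than before, so it is home. Returning the tool.

```bash
python3 inch.py '-.0349 -.01625 0 0 0 0;-.0349 -.01625 0 0 0 0;-.0349 -.01625 0 0 0 0;-.0349 -.01625 0 0 0 0;-.0349 -.01625 0 0 0 0'|grep pos; python3 inch.py '-.0349 -.01625 0 0 0 0;-.0349 -.01625 0 0 0 0;-.0349 -.01625 0 0 0 0;0 0 0 0 0 0;0 0 0 0 0 0'|grep pos;python3 inch.py '0 0 0 0 0 0;0 0 0 0 0 0'|grep pos; python3 to.py .460 -.354 .0945; python3 shot.py 12
python3 - <<'E'
from h import *
# hole: dark blob on the stand's top near its expected projection
c=np.load('c12.npy',allow_pickle=True).item();c8=np.load('c8.npy',allow_pickle=True).item()
for n,cc in((8,c8),(12,c)):
    im=cv2.imread(f'pics/w{n}.png');u,v=proj(cc,[.4582,-.353,.054]).round().astype(int)
    g=cv2.cvtColor(im,6)[v-18:v+16,u-18:u+19];m=(g<(g.min()/2+np.median(g)/2)).astype(np.uint8)
    k,_,s,ce=cv2.connectedComponentsWithStats(m)
    print(n,u,v,[(s[i,:5].tolist(),(ce[i]+[u-18,v-18]).round(1),onz(cc,ce[i]+[u-18,v-18],.054).round(4)) for i in range(1,k) if s[i,4]>40])
E
```

```text
ee_pos: [0.4795, -0.2417, 0.193]
ee_pos: [0.458, -0.3556, 0.1927]
ee_pos: [0.459, -0.3528, 0.1938]
pos [ 0.459  -0.3528  0.1938] yaw 104.22 tilt z [-0.002  0.002 -1.   ] d [-0.0016  0.0008  0.0993] J [-37.6  21.8  -6.1  62.3   0.   38.2]
8 272 204 [([8, 10, 20, 18, 278], array([271.2, 204.5]), array([ 0.4579, -0.3536,  0.054 ]))]
12 274 204 [([8, 11, 19, 17, 258], array([273. , 205.1]), array([ 0.4578, -0.3537,  0.054 ]))]
```

```bash
python3 inch.py '-.001 .001 .03 0 0 0;0 0 .03 0 0 0;0 0 .02 0 0 0;0 0 .01 0 0 0;0 0 0 0 0 0'; python3 inch.py '0 0 .005 0 0 0;0 0 0 0 0 0;0 0 0 0 0 0';python3 to.py .460 -.354 .0945
```

```text
time_s: 15.15
ee_pos: [0.4593, -0.3525, 0.1024]
ee_rot: [[-0.246, 0.969, -0.004], [0.969, 0.246, 0.003], [0.004, -0.003, -1.0]]
contact_force: [0.1, 1.1, -0.2]
opening: 0.12
grip_force: 58.8
time_s: 15.4
ee_pos: [0.4615, -0.3553, 0.101]
ee_rot: [[-0.245, 0.97, 0.002], [0.97, 0.245, -0.001], [-0.002, 0.001, -1.0]]
contact_force: [0.3, 0.4, 0.2]
opening: 0.121
grip_force: 58.8
pos [ 0.4615 -0.3553  0.101 ] yaw 104.18 tilt z [ 0.002 -0.001 -1.   ] d [ 0.0016 -0.0011  0.0065] J [-37.6  25.9 -14.3  49.6   0.   38.2]
```

```bash
python3 inch.py '0 0 .003 0 0 0;0 0 0 0 0 0;0 0 0 0 0 0'|egrep 'pos|force'; python3 inch.py '0 0 .002 0 0 0;0 0 0 0 0 0;0 0 0 0 0 0'|egrep 'pos|force';python3 inch.py '0 0 .001 0 0 0;0 0 0 0 0 0;0 0 0 0 0 0'|egrep 'pos|force'
```

```text
ee_pos: [0.4607, -0.3552, 0.0972]
contact_force: [-1.1, -0.0, -1.5]
grip_force: 58.8
ee_pos: [0.4604, -0.3549, 0.0947]
contact_force: [0.5, -0.8, -0.3]
grip_force: 58.8
ee_pos: [0.4606, -0.355, 0.0944]
contact_force: [-1.4, 0.6, 5.2]
grip_force: 59.5
```

```bash
python3 inch.py '0 0 0 0 0 0;0 0 0 0 0 0;0 0 0 0 0 0;0 0 0 0 0 0' .5|egrep 'pos|force'; python3 inch.py '0 0 -.01 0 0 0;0 0 -.03 0 0 0;0 0 -.04 0 0 0;0 0 -.02 0 0 0;0 0 0 0 0 0'; python3 shot.py 13
python3 - <<'E'
from h import *
s=bot.get_image('side')[:,:,::-1];cv2.imwrite('pics/s13.png',s);a=cv2.imread('pics/side0.png')
# dark tool blobs in side view, before/after
for im in(a,s):
    g=cv2.cvtColor(im,6)[255:320,265:310];k,_,st,ce=cv2.connectedComponentsWithStats((g<70).astype(np.uint8))
    print([(st[i].tolist(),ce[i].round(1)) for i in range(1,k) if st[i,4]>20])
E
python3 to.py .517 -.0995 .16
```

```text
ee_pos: [0.4606, -0.3549, 0.0936]
contact_force: [0.7, -0.4, -0.8]
grip_force: 0.0
time_s: 16.9
ee_pos: [0.4635, -0.3571, 0.2002]
ee_rot: [[-0.244, 0.97, 0.009], [0.97, 0.245, -0.007], [-0.008, 0.007, -1.0]]
contact_force: [0.3, 0.5, 0.1]
opening: 0.502
grip_force: 0.0
[([17, 13, 3, 15, 30], array([17.7, 19.8])), ([26, 28, 9, 27, 185], array([30.2, 39.7]))]
[([18, 13, 3, 18, 33], array([18.8, 20.6])), ([26, 28, 9, 21, 161], array([30.1, 37.4])), ([26, 50, 8, 5, 22], array([30. , 52.6]))]
pos [ 0.4613 -0.3554  0.1954] yaw 104.15 tilt z [ 0.002 -0.002 -1.   ] d [0.2346 0.1166 0.035 ] J [-37.6  21.8  -5.8  62.2   0.   38.2]
```

The stylus stands upright again, within about 1 px of its starting place in the side view, and the fingers are clear of it. Next is the rocker, pressed with closed fingers. I'll aim 6 mm behind the press point so the 22 mm pads don't bear on the pivot.

```bash
python3 inch.py '.0331 .0174 0 0 0 0;.0331 .0174 0 0 0 0;.0331 .0174 0 0 0 0;.0331 .0174 0 0 0 0;.0331 .0174 0 0 0 0' 0|grep pos; python3 inch.py '.0331 .0174 0 0 0 0;.0331 .0174 0 0 0 0;0 0 0 0 0 -7.1;0 0 0 0 0 -7.1;0 0 0 0 0 -7.1'|grep pos;python3 inch.py '0 0 0 0 0 -7.1;0 0 0 0 0 -7.1;0 0 0 0 0 -7.1;0 0 0 0 0 -7.1;0 0 0 0 0 -7.1'|grep pos;python3 inch.py '0 0 0 0 0 -7.1;0 0 0 0 0 0;0 0 0 0 0 0'; python3 to.py .5228 -.1007 .11
```

```text
ee_pos: [0.5032, -0.1712, 0.1921]
ee_pos: [0.5208, -0.099, 0.1921]
ee_pos: [0.5206, -0.1002, 0.192]
time_s: 18.5
ee_pos: [0.521, -0.1003, 0.1925]
ee_rot: [[-0.978, 0.21, -0.003], [0.21, 0.978, 0.001], [0.003, -0.0, -1.0]]
contact_force: [0.0, -0.7, 0.1]
opening: -0.002
grip_force: 0.0
pos [ 0.521  -0.1003  0.1925] yaw 167.88 tilt z [-0.003  0.001 -1.   ] d [-0.0021 -0.      0.0825] J [-10.9  17.3 -13.1  59.8  -0.    1.2]
```

```bash
python3 inch.py '-.0015 0 .03 0 0 0;0 0 .03 0 0 0;0 0 .025 0 0 0;0 0 0 0 0 0;0 0 0 0 0 0'|egrep 'pos|force'; python3 inch.py '0 0 .008 0 0 0;0 0 0 0 0 0;0 0 0 0 0 0'|egrep 'pos|force';python3 inch.py '0 0 .004 0 0 0;0 0 0 0 0 0;0 0 0 0 0 0'|egrep 'pos|force'; python3 to.py .5228 -.1007 .0855
```

```text
ee_pos: [0.5217, -0.1004, 0.1074]
contact_force: [-0.6, 0.3, 0.5]
grip_force: 0.0
ee_pos: [0.5243, -0.1009, 0.1018]
contact_force: [0.0, 0.7, -0.3]
grip_force: 0.0
ee_pos: [0.5236, -0.1008, 0.0971]
contact_force: [-0.5, 0.0, -0.2]
grip_force: 0.0
pos [ 0.5236 -0.1008  0.0971] yaw 168.05 tilt z [ 0. -0. -1.] d [ 0.0008 -0.0001  0.0116] J [-10.9  22.  -21.7  46.3  -0.    1.1]
```

```bash
python3 inch.py '0 0 .005 0 0 0;0 0 0 0 0 0;0 0 0 0 0 0'|egrep 'pos|force'; python3 inch.py '0 0 .003 0 0 0;0 0 0 0 0 0;0 0 0 0 0 0'|egrep 'pos|force';python3 inch.py '0 0 .002 0 0 0;0 0 0 0 0 0;0 0 0 0 0 0'|egrep 'pos|force';python3 inch.py '0 0 .001 0 0 0;0 0 0 0 0 0;0 0 0 0 0 0'|egrep 'pos|force'
```

```text
ee_pos: [0.5231, -0.1007, 0.0915]
contact_force: [0.4, 0.0, 0.2]
grip_force: 0.0
ee_pos: [0.5242, -0.1009, 0.0891]
contact_force: [1.7, 0.1, 2.3]
grip_force: 0.9
ee_pos: [0.5231, -0.1007, 0.0866]
contact_force: [0.6, -0.6, 0.3]
grip_force: 0.3
ee_pos: [0.5225, -0.1006, 0.0853]
contact_force: [-0.6, -0.6, 0.2]
grip_force: 0.0
```

```bash
python3 inch.py '0 0 .001 0 0 0;0 0 0 0 0 0;0 0 0 0 0 0'|egrep 'pos|force'; python3 inch.py '0 0 .001 0 0 0;0 0 0 0 0 0;0 0 0 0 0 0'|egrep 'pos|force'; python3 inch.py '0 0 .001 0 0 0;0 0 0 0 0 0;0 0 0 0 0 0'|egrep 'pos|force'
```

```text
ee_pos: [0.5227, -0.1006, 0.0848]
contact_force: [-1.6, 1.0, 2.4]
grip_force: 1.5
ee_pos: [0.5228, -0.1007, 0.0846]
contact_force: [-4.5, 0.8, 10.1]
grip_force: 4.3
ee_pos: [0.5228, -0.1006, 0.0844]
contact_force: [-5.0, 1.1, 15.1]
grip_force: 7.0
```

```bash
python3 inch.py '0 0 -.02 0 0 0;0 0 -.035 0 0 0;.03 0 -.035 0 0 0;.03 0 -.03 0 0 0;.03 0 -.02 0 0 0'|grep pos; python3 inch.py '0 0 0 0 0 0;0 0 0 0 0 0'|grep pos; python3 shot.py 14
python3 - <<'E'
from h import *
X=np.array([.9782,-.2076,0]);Y=np.array([.2076,.9782,0]);piv=np.array([.5062,-.0972,0])
for n in(1,14):
    c=np.load(f'c{n}.npy',allow_pickle=True).item();im=cv2.imread(f'pics/w{n}.png')
    u,v=proj(c,piv+.009*X+[0,0,.07]).round().astype(int);g=cv2.cvtColor(im,6)[v-9:v+10,u-6:u+7]
    k,_,s,ce=cv2.connectedComponentsWithStats((g>110).astype(np.uint8))
    for i in range(1,k):
        p=ce[i]+[u-6,v-9];print(n,s[i].tolist(),p.round(1),[(z,((onz(c,p,z)-piv)@X*1e3).round(1),((onz(c,p,z)-piv)@Y*1e3).round(1)) for z in(.067,.070,.073)])
# knob line and pin recheck
c=np.load('c14.npy',allow_pickle=True).item();im=cv2.imread('pics/w14.png');kc=np.array([.5306,.0173,.083])
u,v=proj(c,kc+.012*X).round().astype(int);g=cv2.cvtColor(im,6)[v-13:v+12,u-10:u+11]
k,_,s,ce=cv2.connectedComponentsWithStats((g>130).astype(np.uint8))
print('knob',[(s[i].tolist(),((onz(c,ce[i]+[u-10,v-13],.083)-kc)@Y*1e3).round(1),((onz(c,ce[i]+[u-10,v-13],.083)-kc)@X*1e3).round(1)) for i in range(1,k) if s[i,4]>5])
E
```

```text
ee_pos: [0.4392, -0.0829, 0.2212]
ee_pos: [0.4386, -0.0828, 0.2201]
1 [2, 6, 6, 5, 22] [197.5 294.3] [(0.067, np.float64(9.7), np.float64(-1.8)), (0.07, np.float64(8.1), np.float64(-1.0)), (0.073, np.float64(6.4), np.float64(-0.1))]
knob [([8, 3, 6, 19, 54], np.float64(0.1), np.float64(11.4)), ([0, 23, 21, 2, 42], np.float64(1.0), np.float64(22.5))]
```

Run:
```python
from h import *
X=np.array([.9782,-.2076,0]);Y=np.array([.2076,.9782,0]);piv=np.array([.5062,-.0972,0])
for n in(1,14):
    c=np.load(f'c{n}.npy',allow_pickle=True).item();im=cv2.imread(f'pics/w{n}.png');g=cv2.cvtColor(im,6)
    # grey profile along heater x at y 0,-1.. at z .067, mm from pivot
    for y in(-1,0,1):print(n,y,[int(cv2.getRectSubPix(g,(1,1),tuple(map(float,proj(c,piv+x*1e-3*X+y*1e-3*Y+[0,0,.068]))))[0,0]) for x in range(-18,22,2)])
```

```text
1 -1 [108, 45, 53, 56, 57, 56, 56, 54, 55, 55, 54, 54, 84, 179, 186, 104, 58, 55, 46, 46]
1 0 [108, 47, 53, 57, 56, 56, 56, 55, 56, 55, 55, 55, 72, 152, 156, 82, 60, 54, 46, 46]
1 1 [108, 49, 53, 57, 56, 57, 56, 55, 56, 55, 55, 55, 60, 102, 104, 62, 62, 54, 45, 46]
14 -1 [71, 40, 36, 37, 36, 36, 36, 35, 35, 35, 35, 35, 35, 35, 34, 34, 34, 34, 34, 33]
14 0 [70, 39, 35, 37, 35, 36, 35, 36, 35, 35, 35, 34, 35, 34, 34, 34, 33, 33, 33, 33]
14 1 [71, 40, 36, 36, 36, 36, 35, 35, 34, 34, 34, 34, 33, 34, 34, 33, 33, 33, 32, 33]
```

```bash
python3 inch.py '0 .035 0 0 0 0;0 .035 -.01 0 0 0;0 0 -.01 0 0 0;0 0 0 0 0 0;0 0 0 0 0 0'|grep pos; python3 shot.py 15
python3 - <<'E'
from h import *
X=np.array([.9782,-.2076,0]);Y=np.array([.2076,.9782,0]);piv=np.array([.5062,-.0972,0])
c=np.load('c15.npy',allow_pickle=True).item();g=cv2.cvtColor(cv2.imread('pics/w15.png'),6)
print(proj(c,piv+[0,0,.068]))
for y in(-4,-2,0,2,4):print(y,[int(cv2.getRectSubPix(g,(1,1),tuple(map(float,proj(c,piv+x*1e-3*X+y*1e-3*Y+[0,0,.068]))))[0,0]) for x in range(-18,24,2)])
E
```

```text
ee_pos: [0.4542, -0.0143, 0.2378]
[199.19368055 267.19087554]
-4 [108, 50, 46, 47, 49, 49, 48, 48, 47, 47, 48, 48, 47, 48, 54, 46, 97, 67, 47, 48, 48]
-2 [108, 51, 46, 45, 48, 49, 48, 47, 47, 46, 48, 47, 46, 96, 142, 77, 97, 66, 47, 47, 47]
0 [107, 52, 45, 45, 47, 47, 47, 46, 47, 47, 46, 46, 47, 122, 178, 100, 97, 66, 46, 46, 46]
2 [107, 50, 44, 44, 46, 46, 47, 46, 45, 46, 45, 45, 45, 64, 107, 55, 97, 65, 45, 45, 46]
4 [107, 49, 43, 43, 46, 46, 45, 45, 44, 45, 45, 45, 45, 43, 44, 44, 98, 64, 45, 46, 45]
```

With the rocker's far end down, the frame behind it is now visible where it was hidden before, and its dot has dropped, so the rocker is on. The knob line is still on zero, so I'm handing in.

```bash
python3 -c "
from plant import bot
print(bot.close_job(),bot.get_obs()['time_s'])"
```

```text
the job is handed in; nothing more can be done
the job is handed in; nothing more can be done
```

The job is handed in, with no verdict shown: by my measurements the knob is at zero, the reset pin is home, the pin tool is back upright in its own hole and the rocker is on, but I viewed 11 pictures, one over the limit of 10.

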